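# Nip up the bench vice's hold-down nut

### The job

The hold-down nut on the vice's near ear is still loose: take the big double-ended ring spanner, drop its smaller ring fully down over the nut and tighten it clockwise in short strokes between the two upright webs, lifting and reseating the spanner each time, until you feel the nut come up firm (about 1 N m), and no further. Turn the nut with the spanner only, never force the spanner against the vice, and leave the other things on the bench alone. Then lay the spanner back down flat on the bench top.

Things in the scene. Friction and masses are not known exactly. Their poses are not given: they have to be found in the camera images.
- spanner_grip (a point): Middle of the handle of the larger of two steel double-ended ring spanners (0.55 kg), lying on the bench on its two rings; 27 mm above their undersides. z up, x along the handle to the smaller ring. The straight handle, 13 mm wide, 14 mm deep, reaches 75 mm to either side of here, then cranks down to the rings, whose centres are 120 mm to either side.
- small_ring (a point): Centre of the underside of that spanner's smaller ring, which fits the nut: six-point hole 31.3 mm across flats, open through; ring 16 mm deep, 45 mm across outside. Corners of the hole lie on the spanner's x axis and every 60 degrees from it. The larger ring (37.3 mm across flats, 51 mm outside) is too big and slips round.
- nut: Loose hex nut on the vice's near ear: 30 mm across flats, 16 mm high, corners chamfered at the top; origin on its axis at its underside, z up; a corner on its x axis, the others every 60 degrees. A 20 mm stud stands 6 mm out of it. A seated ring rests on the washer below, its underside level with this origin, with 4.6 degrees of free play to either side on the nut.
- vice_ear (a point): Fixed point on the nut's axis at its underside, 35 mm above the bench. x axis: level, from the nut to the vice body, so the handle must point about along -x, to the robot. Upright webs flank the ear, inner faces at y = +-32 mm, out to x = -26 mm, 41 mm high: they stop the handle about 40 degrees either side of -x. Vice body at x = 35 mm, jaws from x = 30 mm, up to 141 mm high.
- stud (a joint): Twist of the stud by the torque on the nut, clockwise from above positive: 60 N m per rad, 0 unloaded; the reading is noisy. The nut runs with 0.15 N m of drag until, after 75 to 97 degrees (not known beforehand), it meets its washer and stops quite suddenly; firm is 0.5 N m (0.0083 rad) or more, over 2.2 N m (0.0367) is too much. 1 N m is 8 N at mid-handle.
- vice: The blue cast vice, fixed on a plywood board 240 x 260 x 18 mm lying on the bench; origin at the centre of the casting's underside, on the board, 80 mm behind the nut (vice_ear's x). Jaws open along y; its top is 176 mm above the bench; it spans y = -206 mm (screw, tommy bar) to +103 mm.
- thin_spanner_grip (a point): Middle of the handle of the other, smaller double-ended ring spanner (24 and 27 mm rings, 235 mm long in all), 24 mm above the bench; too small for the nut. To be left alone.
- multimeter: Grey multimeter lying on its back, 170 x 90 x 45 mm, origin at the centre of its underside. To be left alone.
- wash_bottle: White plastic wash bottle, 64 mm across and 150 mm tall, origin at the centre of its underside. To be left alone.

How it is judged:
By the outcome, as a careful person would: the job done as asked, in the order asked, and still so for the second after the job is handed in, with the robot touching nothing.
It also fails if it takes over 69 s, if anything falls off the work surface, if the arm or the gripper's body presses on something with over 40 N, if the wrist force passes 120 N, or if a joint passes its speed limit or range.

### The arm

A 6-joint arm with a two-finger parallel gripper is mounted at the origin on the work surface. World frame = base frame: x ahead of the robot, y to its left, z up, the work surface at z = 0. Lengths are in m, angles in degrees, forces in N, time in s.
With the tool pointing down it reaches from about 0.25 to 0.725 m from the base axis. Payload 9.7 kg.
Tool frame: the origin (TCP) lies at the very end of the fingers, on their centre line; the grasp point (between the pads) lies 19 mm behind it; z points along the fingers, y is the direction in which the jaws open and shut (so a half turn about z gives the same grasp; the last joint's range is limited). The gripper opens to 85 mm and grips with 20 to 120 N. Pads are 22 mm wide; open, the fingers measure 114 mm over their backs; the gripper's body (76 mm by 85 mm) begins 54 mm behind the grasp point. The pads swing forward as they close: fully open they stand 13 mm farther back than shut.
Start: joints at [75.229, 4.979, 10.078, 95.1, 0, 90], TCP at [0.14, 0.532, 0.231] pointing down, gripper open.
Joint ranges: [-179.16, 179.16], [-48.56, 103.87], [-65.8, 70.77], [-126.05, 130.52], [-82.76, 87.17], [-180, 180]. Speed limits (degrees/s): [127.2, 127.2, 147.25, 180, 180, 180].

### API

Orientations are given as [roll, pitch, yaw] about the fixed x, y, z axes, in that order (R = Rz(yaw) Ry(pitch) Rx(roll)).
In Python, from workcell import bot gives the robot as it stands.
- The arm moves only by the shell command python3 -m pendant 'ROWS' [FORCE]. ROWS is JSON, a list that holds one entry, the list of rows, each a list of 7 numbers: the shift along the tool's x, y, z in cm, then the turn, a rotation vector about the tool's x, y, z in rad, then the opening in per cent of the stroke, from 0 (shut) to 100 (fully open). In form: [[[dx, dy, dz, ax, ay, az, gripper], ...]]. A call has 1 to 5 rows; each row shifts and turns the pose as measured when the row begins, along the tool's axes as they then stand; what a row does not reach is not made up. A row lasts 1/12 s, in which the tool goes at most 41.7 mm and 7.16 degrees, less where a joint would pass 70% of its speed; a pose out of reach is approached as far as the arm can. A call with a gripper value outside its range is refused whole. The fingers move at their own pace and stop on an object; FORCE is the grip in N (left out, the last holds). Time passes only in rows, so rows that do not move let the fingers close. It gives the time, the measured TCP pose, the force and the opening at its end, in the units of the state.
- bot.get_obs(): the state, without advancing time (a new reading comes with each control period).
- bot.camera(name): name is "side" or "top" or "wrist"; returns the picture (400x640x3 uint8, red, green, blue); there is no depth.
- bot.get_calibration(name): a dict with "intrinsics" (3x3 intrinsics, pixels), "pose" (4x4, takes a point from camera to world coordinates); the wrist camera has in their place "T_tool_cam" (4x4, takes a point from camera to tool coordinates, whose origin is the TCP and whose axes are the flange's). Camera axes: x right, y down, z forward; pixel columns grow to the right and rows downward; lengths in m; the calibration is good to about 2 mm. A picture is of the moment at which its call begins: read the wrist's pose just before it. get_calibration takes no time and is no camera call.
- bot.job_done(): hands the job in, once; it reports no verdict.
Trained networks look in the newest picture that a camera, given by its name, has taken for a name from the list of things; names that differ only in an ending like _2 or _b are one class to them, and where a whole thing is asked for, a point or a joint stands for the part that bears it (a point fixed in the world has none). Each returns a list of dicts, best first, with "confidence" (0 to 1); they miss things now and then, are a little off and sometimes report something else, mostly with a low value. They report only what shows in the picture. A call takes as long as a camera call.
- bot.masks_of(camera, thing): "pixels" (400x640 bool, what is visible of it) and "extent" ([left, top, right, bottom] in pixels, round what is visible of it).
- bot.mark_of(camera, thing): "uv" ([column, row] in pixels: a listed point, or the origin of a listed thing).
The state is a dict: "time": time; "q": joint angles; "qd": joint speeds; "joint_efforts": joint torques, N m; "ee_pos": TCP position; "tcp_rot": TCP orientation; "wrist_force": force on the tool from outside, world axes, zero at the start; "torque": the same for the moment, N m; "opening": finger opening in m.
Only numpy, scipy, OpenCV 4.12 (cv2) and the standard library are available. Lean on these libraries where they do the work, as an engineer would, in place of code of your own. Each camera call takes 0.05 s, during which the arm holds its last target. There are 200 camera calls.

## Working session

There is one attempt and no reset: what is moved stays moved. The work goes in short steps, Python scripts to look and compute and a shell command to move; the robot and the scene stay as the last step left them, time stands still between calls to the robot, and variables do not carry over. Pictures are saved under pics/ and viewed, about 8 in all and at most 12, crops included, and the job is handed in when it is done.

```bash
ls; mkdir -p pics; cat > h.py <<'E'
import numpy as np, cv2
from workcell import bot
from scipy.spatial.transform import Rotation as R
def cal(cam):
    c=bot.get_calibration(cam); K=np.array(c["intrinsics"])
    if "pose" in c: return K,np.array(c["pose"])
    o=bot.get_obs(); T=np.eye(4); T[:3,:3]=R.from_euler('xyz',o["tcp_rot"],degrees=True).as_matrix(); T[:3,3]=o["ee_pos"]
    return K,T@np.array(c["T_tool_cam"])
def ray(uv,K,T,z):
    d=T[:3,:3]@np.linalg.solve(K,[uv[0],uv[1],1]); return T[:3,3]+d*(z-T[2,3])/d[2]
def proj(p,K,T):
    c=K@(T[:3,:3].T@(np.asarray(p)-T[:3,3])); return c[:2]/c[2]
def save(n,im): cv2.imwrite("pics/"+n+".png",cv2.cvtColor(im,cv2.COLOR_RGB2BGR))
E
python3 - <<'E'
from h import *
o=bot.get_obs(); print({k:np.round(v,3) for k,v in o.items()})
ims=[]
Z=dict(spanner_grip=.027,small_ring=0,nut=.035,vice_ear=.035,vice=.018,thin_spanner_grip=.024,multimeter=0,wash_bottle=0)
for cam in("top","side"):
    K,T=cal(cam); im=bot.camera(cam); save(cam,im); print(cam,T[:3,3].round(3),K[0,0])
    for n,z in Z.items():
        for m in bot.mark_of(cam,n)[:2]: print(n,np.round(m["uv"],1),round(m["confidence"],2),ray(m["uv"],K,T,z).round(4))
E
```

```text
pics
{'time': np.float64(0.0), 'q': array([7.5230e+01, 5.0100e+00, 1.0033e+01, 9.5100e+01, 2.0000e-03,
       9.0001e+01]), 'qd': array([-0.019,  0.082, -0.067, -0.004,  0.144,  0.137]), 'joint_efforts': array([-1.0000e-03, -5.2039e+01,  4.6481e+01,  1.6000e-02, -0.0000e+00,
       -0.0000e+00]), 'ee_pos': array([0.14 , 0.532, 0.231]), 'tcp_rot': array([-1.79922e+02, -2.00000e-03,  1.65229e+02]), 'wrist_force': array([ 1.297, -0.198, -0.583]), 'torque': array([-0.014,  0.001, -0.046]), 'opening': np.float64(0.085)}
top [0.465 0.004 1.432] 491.3308240136893
spanner_grip [205.1 250.8] 0.79 [0.4664 0.3554 0.027 ]
small_ring [199.  213.1] 0.79 [0.5765 0.3825 0.    ]
small_ring [356.3 159.6] 0.28 [ 0.7349 -0.0789  0.    ]
nut [351.1 184.3] 0.41 [ 0.6566 -0.0617  0.035 ]
vice_ear [351.7 185.4] 0.77 [ 0.6535 -0.0634  0.035 ]
vice [356.8 159.5] 0.62 [ 0.7318 -0.0794  0.018 ]
vice [467.6 189.8] 0.16 [ 0.6429 -0.3989  0.018 ]
thin_spanner_grip [351.9 185.8] 0.18 [ 0.6538 -0.0645  0.024 ]
multimeter [215.4 178. ] 0.69 [0.6803 0.3365 0.    ]
wash_bottle [467.1 188.1] 0.72 [ 0.6501 -0.4027  0.    ]
side [ 0.03  -0.495  0.865] 367.1572846670708
spanner_grip [229.8 161.4] 0.98 [0.4644 0.3668 0.027 ]
small_ring [252.5 149. ] 0.92 [0.5749 0.3923 0.    ]
nut [365.4 195.7] 0.58 [ 0.6653 -0.0579  0.035 ]
vice_ear [360.8 198.9] 0.64 [ 0.6452 -0.0567  0.035 ]
vice [386.7 193. ] 0.95 [ 0.7352 -0.0886  0.018 ]
vice [360.5 198.7] 0.56 [ 0.6577 -0.0465  0.018 ]
thin_spanner_grip [393.7 312.3] 0.96 [ 0.4319 -0.349   0.024 ]
thin_spanner_grip [362.2 195.9] 0.19 [ 0.6659 -0.0457  0.024 ]
multimeter [287.3 139.9] 0.97 [ 0.698   0.3441 -0.    ]
multimeter [385.3 193.6] 0.36 [ 0.7449 -0.0785  0.    ]
wash_bottle [462.6 277.4] 0.77 [ 0.6528 -0.4148  0.    ]
wash_bottle [285.8 140.3] 0.5 [0.6926 0.3462 0.    ]
```

View pics/top.png

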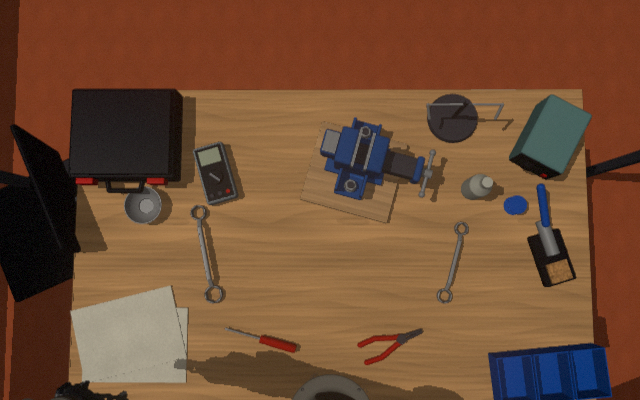

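View pics/side.png

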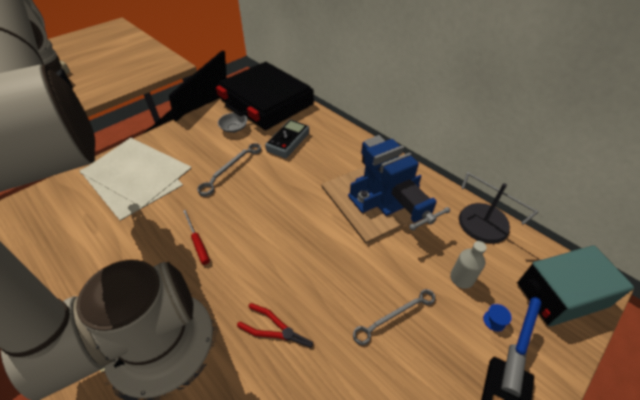

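The large spanner is the one at left in the top view: small ring at (200,213), large ring at (214,294). The vice is at (360,160) with the nut near (351,185). The thin spanner is at right. I'll look at the nut from close up with the wrist camera before grasping.

```bash
cat >> h.py <<'E'
def go(p,yaw,n=None):
    "print rows (tool axes, cm/rad) to reach p with tool down at yaw"
    o=bot.get_obs(); p0=np.array(o["ee_pos"]); R0=R.from_euler('xyz',o["tcp_rot"],degrees=True)
    R1=R.from_euler('xyz',[180,0,yaw],degrees=True); w=(R0.inv()*R1).as_rotvec(); d=np.asarray(p)-p0
    n=n or int(max(np.ceil(np.linalg.norm(d)/.040),np.ceil(np.linalg.norm(w)/.12),1))
    print("n",n,"at",p0.round(4),np.round(o["tcp_rot"],2),"F",np.round(o["wrist_force"],1),"M",np.round(o["torque"],2),"t",round(float(o["time"]),2))
    for i in range(n):
        Ri=R0*R.from_rotvec(w*i/n); print((Ri.inv().apply(d/n)*100).round(2).tolist(),(w/n).round(3).tolist())
E
python3 - <<'E'
from h import *
print(np.array(bot.get_calibration("wrist")["T_tool_cam"]).round(3),bot.get_calibration("wrist")["intrinsics"])
go([.56,-.03,.28],165)
E
```

```text
[[-0.    -0.96  -0.282  0.072]
 [ 1.    -0.    -0.001 -0.   ]
 [ 0.001 -0.282  0.96  -0.143]
 [ 0.     0.     0.     1.   ]] [[340.19872496   0.         318.84952037]
 [  0.         340.19872496 206.89050258]
 [  0.           0.           1.        ]]
n 18 at [0.1402 0.5318 0.2313] [180.     0.   165.23] F [-0.5  0.1 -1.3] M [0.03 0.11 0.03] t 0.9
[-3.05, -2.42, -0.27] [0.0, 0.0, 0.0]
[-3.05, -2.42, -0.27] [0.0, 0.0, 0.0]
[-3.05, -2.42, -0.27] [0.0, 0.0, 0.0]
[-3.05, -2.42, -0.27] [0.0, 0.0, 0.0]
[-3.05, -2.42, -0.27] [0.0, 0.0, 0.0]
[-3.05, -2.42, -0.27] [0.0, 0.0, 0.0]
[-3.05, -2.42, -0.27] [0.0, 0.0, 0.0]
[-3.05, -2.42, -0.27] [0.0, 0.0, 0.0]
[-3.06, -2.42, -0.27] [0.0, 0.0, 0.0]
[-3.06, -2.42, -0.27] [0.0, 0.0, 0.0]
[-3.06, -2.42, -0.27] [0.0, 0.0, 0.0]
[-3.06, -2.42, -0.27] [0.0, 0.0, 0.0]
[-3.06, -2.42, -0.27] [0.0, 0.0, 0.0]
[-3.06, -2.41, -0.27] [0.0, 0.0, 0.0]
[-3.06, -2.41, -0.27] [0.0, 0.0, 0.0]
[-3.06, -2.41, -0.27] [0.0, 0.0, 0.0]
[-3.06, -2.41, -0.27] [0.0, 0.0, 0.0]
[-3.06, -2.41, -0.27] [0.0, 0.0, 0.0]
```

```bash
python3 -m pendant '[[[-3.2,-2.47,0,0,0,0,100],[-3.2,-2.47,0,0,0,0,100],[-3.2,-2.47,0,0,0,0,100],[-3.2,-2.47,0,0,0,0,100],[-3.2,-2.47,0,0,0,0,100]]]' >/dev/null
python3 -m pendant '[[[-3.2,-2.47,0,0,0,0,100],[-3.2,-2.47,0,0,0,0,100],[-3.2,-2.47,0,0,0,0,100],[-3.2,-2.47,0,0,0,0,100],[-3.2,-2.47,0,0,0,0,100]]]'
python3 -m pendant '[[[-3.2,-2.47,0,0,0,0,100],[-3.2,-2.47,0,0,0,0,100],[-3.2,-2.47,0,0,0,0,100],[-3.2,-2.47,0,0,0,0,100],[-3.2,-2.47,0,0,0,0,100]]]'
python3 -m pendant '[[[-3.2,-2.47,0,0,0,0,100],[-3.2,-2.47,0,0,0,0,100],[-3.2,-2.47,0,0,0,0,100],[0,0,0,0,0,0,100]]]'
python3 - <<'E'
from h import *
go([.585,-.045,.23],165)
K,T=cal("wrist"); im=bot.camera("wrist"); save("w1",im)
for n,z in dict(nut=.035,vice_ear=.035,vice=.018).items():
    for m in bot.mark_of("wrist",n)[:2]: print(n,np.round(m["uv"],1),round(m["confidence"],2),ray(m["uv"],K,T,z).round(4))
m=bot.masks_of("wrist","nut")[0]; print(m["confidence"],np.round(m["extent"]))
l,t,r,b=[int(v) for v in m["extent"]]; c=im[max(t-25,0):b+25,max(l-40,0):r+40]; print(max(t-25,0),max(l-40,0),c.shape)
np.save("nutmask.npy",m["pixels"]); save("w1c",cv2.resize(c,None,fx=4,fy=4,interpolation=cv2.INTER_CUBIC))
E
```

```text
time: 1.73
ee_pos: [0.3904, 0.2057, 0.2295]
tcp_rot: [179.9, 0.1, 166.0]
wrist_force: [0.9, 1.0, 0.1]
opening: 0.0855
time: 2.15
ee_pos: [0.5175, 0.0403, 0.2311]
tcp_rot: [179.8, 0.3, 165.9]
wrist_force: [0.0, 1.6, -0.4]
opening: 0.0853
time: 2.48
ee_pos: [0.5962, -0.0639, 0.2291]
tcp_rot: [179.9, 0.3, 165.7]
wrist_force: [1.5, 1.1, -0.9]
opening: 0.086
n 1 at [ 0.5962 -0.0639  0.2291] [179.86   0.28 165.65] F [ 1.5  1.1 -0.9] M [-0.   -0.03 -0.04] t 2.48
[1.56, 1.55, -0.09] [0.003, 0.005, 0.011]
nut [341.5 232.1] 0.78 [ 0.6558 -0.0548  0.035 ]
vice [336.7 290.2] 0.69 [ 0.7316 -0.0773  0.018 ]
0.93 [319. 221. 356. 250.]
195 279 (80, 117, 3)
```

View pics/w1c.png

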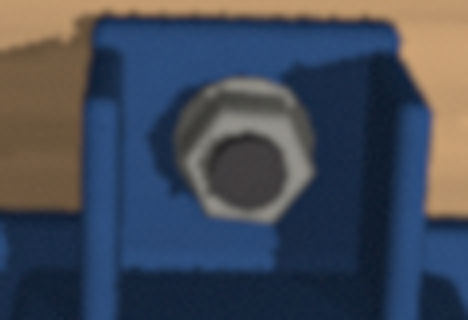

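The picture shows the hex nut (top-face corners at about x 187–315, y 105–222 in the crop), between the webs. I'll go closer for an accurate fit.

```bash
python3 - <<'E'
from h import *
go([.615,-.048,.115],165.5)
E
```

```text
n 3 at [ 0.593  -0.0579  0.2321] [179.76   0.38 165.94] F [0.4 0.7 1. ] M [-0.01  0.01  0.03] t 2.73
[-0.6, 0.48, 3.91] [0.001, 0.002, 0.003]
[-0.61, 0.49, 3.91] [0.001, 0.002, 0.003]
[-0.62, 0.5, 3.91] [0.001, 0.002, 0.003]
```

```bash
python3 -m pendant '[[[-0.6,0.48,3.9,0,0,0,100],[-0.6,0.48,3.9,0,0,0,100],[-0.6,0.5,3.9,0,0,0,100],[0,0,0,0,0,0,100],[0,0,0,0,0,0,100]]]'
cat >> h.py <<'E'
def snap(n,name,k=4):
    ims=[];Ts=[]
    for i in range(k):
        K,T=cal("wrist"); ims.append(bot.camera("wrist").astype(np.float32)); Ts.append(T)
    T=Ts[0].copy(); T[:3,3]=np.mean([t[:3,3] for t in Ts],0); T[:3,:3]=R.from_matrix([t[:3,:3] for t in Ts]).mean().as_matrix()
    print("pose spread",np.ptp([t[:3,3] for t in Ts],0).round(5))
    im=np.mean(ims,0).astype(np.uint8); save(n,im); np.savez(n,im=im,K=K,T=T); return im,K,T
E
python3 - <<'E'
from h import *
go([.615,-.048,.115],165.5)
im,K,T=snap("w2","nut")
for n,z in dict(nut=.035,vice_ear=.035).items():
    for m in bot.mark_of("wrist",n)[:2]: print(n,np.round(m["uv"],1),round(m["confidence"],2),ray(m["uv"],K,T,z).round(4))
m=bot.masks_of("wrist","nut")[0]; print(m["confidence"],np.round(m["extent"]))
l,t,r,b=[int(v) for v in m["extent"]]
# fit hex at z=.051 (face edges) by gradient search
g=cv2.GaussianBlur(cv2.cvtColor(im,cv2.COLOR_RGB2GRAY).astype(np.float32),(0,0),1.0)
gx=cv2.Sobel(g,cv2.CV_32F,1,0)/8; gy=cv2.Sobel(g,cv2.CV_32F,0,1)/8
from scipy.ndimage import map_coordinates as mc
from scipy.optimize import minimize
c0=ray([(l+r)/2,(t+b)/2],K,T,.045); print("c0",c0)
def hexpts(x,y,a,rad=.01732,z=.051,m=20):
    c=[np.array([x+rad*np.cos(np.radians(a+60*i)),y+rad*np.sin(np.radians(a+60*i)),z]) for i in range(7)]
    s=np.linspace(.12,.88,m); return [np.array([proj(c[i]*(1-u)+c[i+1]*u,K,T) for u in s]) for i in range(6)]
def score(v,rad=.01732):
    S=0
    for e in hexpts(*v[:3],rad=rad):
        d=e[-1]-e[0]; nrm=np.array([-d[1],d[0]])/np.linalg.norm(d)
        S+=np.mean(np.abs(nrm[0]*mc(gx,[e[:,1],e[:,0]],order=1)+nrm[1]*mc(gy,[e[:,1],e[:,0]],order=1)))
    return S
res=[]
for dx in np.arange(-.008,.0081,.001):
  for dy in np.arange(-.006,.0061,.001):
    for a in range(0,60,3): res.append((score([c0[0]+dx,c0[1]+dy,a]),c0[0]+dx,c0[1]+dy,a))
res.sort(reverse=True); print(np.round(res[:6],4))
o=minimize(lambda v:-score([v[0]/1e3,v[1]/1e3,v[2]]),[res[0][1]*1e3,res[0][2]*1e3,res[0][3]],method="Nelder-Mead"); print(o.x,o.fun)
x0,y0=l-30,t-30; big=cv2.resize(im[y0:b+30,x0:r+30],None,fx=6,fy=6,interpolation=cv2.INTER_CUBIC)
for e in hexpts(o.x[0]/1e3,o.x[1]/1e3,o.x[2]):
    q=((e-[x0,y0]+.5)*6-.5); cv2.polylines(big,[q.astype(int)],False,(255,0,0),1)
print(big.shape); save("w2c",big)
E
```

```text
time: 3.15
ee_pos: [0.6146, -0.041, 0.1197]
tcp_rot: [179.6, 1.0, 166.4]
wrist_force: [-0.4, 0.2, 1.0]
opening: 0.0853
n 1 at [ 0.6146 -0.041   0.1197] [179.64   1.04 166.42] F [-0.4  0.2  1. ] M [-0.04 -0.02 -0.01] t 3.15
[-0.19, -0.67, 0.47] [0.007, 0.018, 0.016]
pose spread [0.00083 0.00077 0.00162]
nut [309.9 265.1] 0.71 [ 0.6535 -0.0576  0.035 ]
vice_ear [311.2 264.3] 0.72 [ 0.6531 -0.0565  0.035 ]
0.59 [287. 243. 338. 292.]
c0 [ 0.65084679 -0.05481893  0.045     ]
[[ 7.08306e+01  6.53800e-01 -5.58000e-02  9.00000e+00]
 [ 7.06648e+01  6.53800e-01 -5.58000e-02  6.00000e+00]
 [ 7.00634e+01  6.53800e-01 -5.58000e-02  1.20000e+01]
 [ 6.96374e+01  6.53800e-01 -5.58000e-02  3.00000e+00]
 [ 6.84334e+01  6.53800e-01 -5.58000e-02  1.50000e+01]
 [ 6.79756e+01  6.53800e-01 -5.58000e-02  0.00000e+00]]
[653.82953496 -56.12308741   8.95240071] -71.76998873462956
(654, 666, 3)
```

View pics/w2c.png

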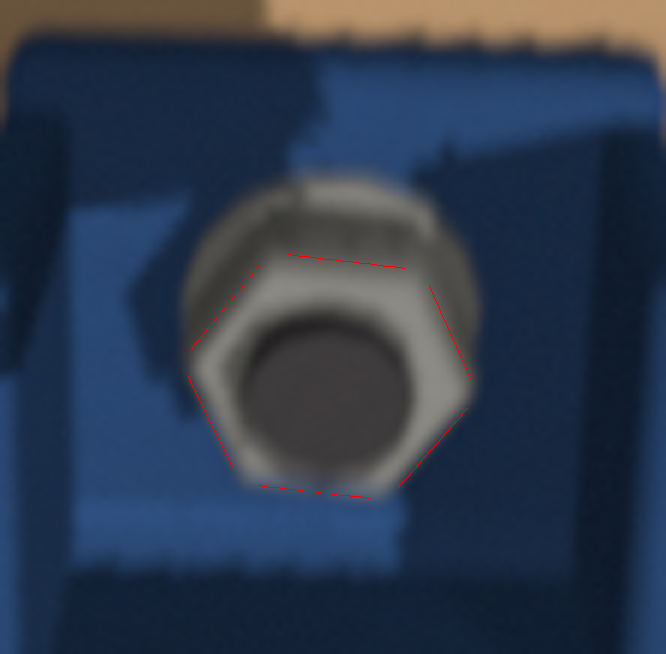

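Fit is good: nut axis at about (0.654,-0.056), a corner at yaw 9° (mod 60). Now the spanner.

```bash
python3 -m pendant '[[[1.5,0,-3.5,0,0,0,100],[1.5,0,-3.5,0,0,0,100],[1,0,-1,0,0,0,100]]]'
python3 - <<'E'
from h import *
go([.537,.378,.085],193.5)
E
```

```text
time: 3.75
ee_pos: [0.574, -0.0338, 0.2]
tcp_rot: [179.7, 0.9, 166.2]
wrist_force: [0.1, 1.1, 0.8]
opening: 0.0855
n 11 at [ 0.574  -0.0338  0.2   ] [179.67   0.94 166.21] F [0.1 1.1 0.8] M [ 0.06 -0.   -0.01] t 3.75
[1.24, 3.55, 1.05] [0.0, 0.002, -0.043]
[1.08, 3.6, 1.05] [0.0, 0.002, -0.043]
[0.92, 3.64, 1.05] [0.0, 0.002, -0.043]
[0.76, 3.68, 1.05] [0.0, 0.002, -0.043]
[0.6, 3.71, 1.05] [0.0, 0.002, -0.043]
[0.44, 3.73, 1.05] [0.0, 0.002, -0.043]
[0.27, 3.75, 1.05] [0.0, 0.002, -0.043]
[0.11, 3.76, 1.05] [0.0, 0.002, -0.043]
[-0.06, 3.76, 1.05] [0.0, 0.002, -0.043]
[-0.22, 3.75, 1.05] [0.0, 0.002, -0.043]
[-0.38, 3.74, 1.05] [0.0, 0.002, -0.043]
```

```bash
python3 -m pendant '[[[1.2,3.55,0.8,0,0.002,-0.043,100],[1.1,3.6,0.8,0,0.002,-0.043,100],[0.9,3.65,0.8,0,0.002,-0.043,100],[0.75,3.7,0.8,0,0.002,-0.043,100],[0.6,3.7,0.8,0,0.002,-0.043,100]]]' >/dev/null
python3 -m pendant '[[[0.45,3.7,1,0,0.002,-0.043,100],[0.3,3.75,1,0,0.002,-0.043,100],[0.1,3.75,1,0,0.002,-0.043,100],[-0.05,3.75,1,0,0.002,-0.043,100],[-0.2,3.75,1,0,0.002,-0.043,100]]]'
python3 - <<'E'
from h import *
go([.537,.378,.085],193.5)
E
```

```text
time: 4.58
ee_pos: [0.5438, 0.3482, 0.1242]
tcp_rot: [179.9, 1.4, -169.0]
wrist_force: [0.8, -0.4, 0.2]
opening: 0.0855
n 2 at [0.5438 0.3482 0.1242] [ 179.95    1.4  -168.96] F [ 0.8 -0.4  0.2] M [ 0.   -0.07  0.01] t 4.58
[0.1, 1.52, 1.96] [0.0, 0.012, -0.021]
[0.04, 1.53, 1.96] [0.0, 0.012, -0.021]
```

```bash
python3 -m pendant '[[[0.1,1,2,0,0.012,-0.02,100],[0.1,1,2,0,0.012,-0.02,100],[0,0,0,0,0,0,100],[0,0,0,0,0,0,100]]]'
python3 - <<'E'
from h import *
go([.537,.378,.085],193.5)
im,K,T=snap("w3","s")
for n,z in dict(small_ring=0,spanner_grip=.027).items():
    for m in bot.mark_of("wrist",n)[:2]: print(n,np.round(m["uv"],1),round(m["confidence"],2),ray(m["uv"],K,T,z).round(4))
save("w3v",im)
E
```

```text
time: 4.92
ee_pos: [0.5361, 0.3747, 0.0797]
tcp_rot: [179.9, -0.1, -166.0]
wrist_force: [-0.3, -0.3, 0.3]
opening: 0.0853
n 1 at [0.5361 0.3747 0.0797] [ 1.7994e+02 -1.2000e-01 -1.6602e+02] F [-0.3 -0.3  0.3] M [ 0.02  0.03 -0.02] t 4.92
[-0.17, 0.29, -0.53] [0.001, -0.002, 0.008]
pose spread [0.0005  0.00069 0.00152]
small_ring [318.8 270. ] 0.74 [0.5755 0.3837 0.    ]
spanner_grip [327.3  95.6] 0.7 [0.4592 0.3597 0.027 ]
```

View pics/w3v.png

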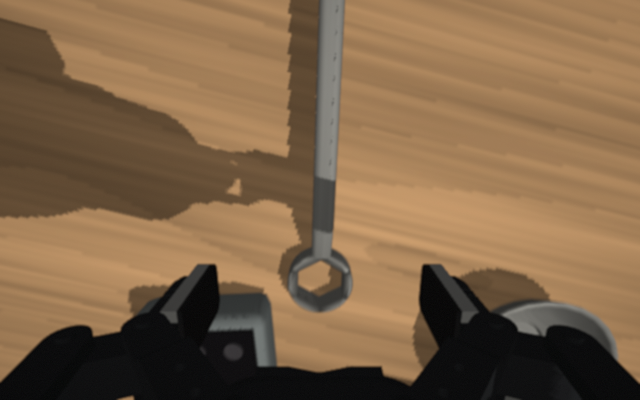

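```bash
python3 - <<'E'
from h import *
d=np.load("w3.npz"); im,K,T=d["im"],d["K"],d["T"]
ms=bot.masks_of("wrist","spanner_grip"); print([m["confidence"] for m in ms])
px=ms[0]["pixels"]
pts=[]
for r in range(8,165,4):
    c=np.where(px[r])[0]; pts.append([(c[0]+c[-1])/2,r])
w=np.array([ray(p,K,T,.030) for p in pts])[:,:2]
mu=w.mean(0); u,s,v=np.linalg.svd(w-mu); dr=v[0]*np.sign(v[0][0]); res=(w-mu)@np.array([-dr[1],dr[0]])
print("handle yaw",np.degrees(np.arctan2(dr[1],dr[0])),"rms mm",res.std()*1e3)
wid=[np.linalg.norm(ray([np.where(px[r])[0][0]-.5,r],K,T,.034)-ray([np.where(px[r])[0][-1]+.5,r],K,T,.034)) for r in range(8,165,20)]; print("w",np.round(wid,4))
from scipy.ndimage import map_coordinates as mc
from scipy.optimize import minimize
g=cv2.GaussianBlur(cv2.cvtColor(im,cv2.COLOR_RGB2GRAY).astype(np.float32),(0,0),1.0)
gx=cv2.Sobel(g,cv2.CV_32F,1,0)/8; gy=cv2.Sobel(g,cv2.CV_32F,0,1)/8
def circ(x,y,rad,z):
    t=np.linspace(0,2*np.pi,120,endpoint=False); return np.array([proj([x+rad*np.cos(a),y+rad*np.sin(a),z],K,T) for a in t])
def hexp(x,y,a,rad,z):
    c=[np.array([x+rad*np.cos(np.radians(a+60*i)),y+rad*np.sin(np.radians(a+60*i)),z]) for i in range(7)]
    return np.array([proj(c[i]*(1-u)+c[i+1]*u,K,T) for i in range(6) for u in np.linspace(.05,.95,20)])
def sc(e):
    return np.mean(np.hypot(mc(gx,[e[:,1],e[:,0]],order=1),mc(gy,[e[:,1],e[:,0]],order=1)))
c=ray([319,280],K,T,.016)[:2]
for name,f in dict(hexfit=lambda v:sc(hexp(v[0]/1e3,v[1]/1e3,v[2],.0181,.016)),circ=lambda v:sc(circ(v[0]/1e3,v[1]/1e3,.0225,.016))).items():
    best=max(((f([c[0]*1e3+i,c[1]*1e3+j,14]),c[0]*1e3+i,c[1]*1e3+j) for i in np.arange(-8,9,1.) for j in np.arange(-8,9,1.)))
    o=minimize(lambda v:-f(v),[best[1],best[2],14],method="Nelder-Mead"); print(name,o.x,o.fun)
    e=np.array(o.x[:2])/1e3; print(" offset from handle line mm",((e-mu)@np.array([-dr[1],dr[0]]))*1e3, "grip est",e-.12*dr)
    TT=np.eye(4)
    obs=bot.get_obs()
E
```

```text
[0.61]
handle yaw 11.982837788464842 rms mm 0.23257726182740088
w [0.0123 0.0125 0.0127 0.0129 0.0131 0.0123 0.0124 0.0116]
hexfit [569.30505942 383.85409935  14.88617489] -8.816070556640625
 offset from handle line mm 0.5271920068830136 grip est [0.45191988 0.35893986]
circ [569.95584918 377.52370373  14.0036888 ] -8.618294715881348
 offset from handle line mm -5.800379352344079 grip est [0.45257067 0.35260946]
```

```bash
python3 - <<'E'
from h import *
d=np.load("w3.npz"); im,K,T=d["im"],d["K"],d["T"]
x0,y0=270,230; big=cv2.resize(im[y0:330,x0:370],None,fx=6,fy=6,interpolation=cv2.INTER_CUBIC)
def dr(P,col):
    q=(np.array([proj(p,K,T) for p in P])-[x0,y0]+.5)*6-.5; cv2.polylines(big,[q.astype(int)],True,col,1)
t=np.linspace(0,2*np.pi,60)
def ring(x,y,a):
    for z,col in((.016,(255,0,0)),(0,(0,255,0))):
        dr([[x+.0225*np.cos(s),y+.0225*np.sin(s),z] for s in t],col)
        dr([[x+.01807*np.cos(np.radians(a+60*i)),y+.01807*np.sin(np.radians(a+60*i)),z] for i in range(6)],col)
ring(.5755,.3837,12)
print(ray([319,283],K,T,.016)); save("w3c",big)
E
```

```text
[0.57700688 0.3842081  0.016     ]
```

View pics/w3c.png

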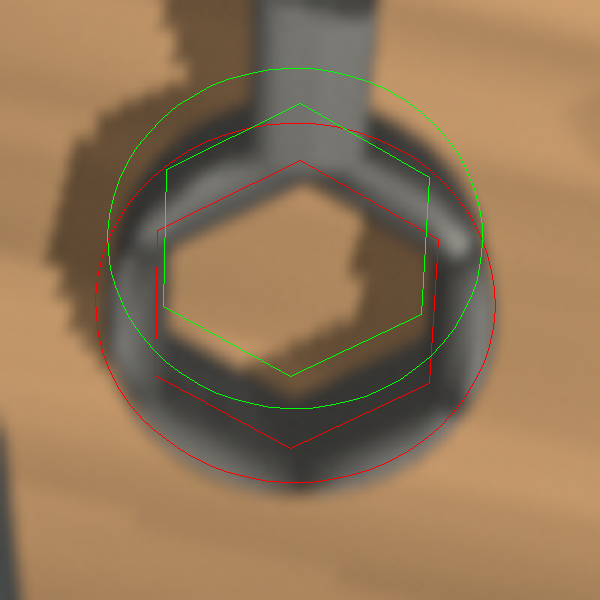

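Ring hole and crank visible. By the overlay, the ring centre lies ~2 mm further ahead than the network mark: (0.577,0.384), handle yaw 12°. I'll grasp at mid-handle.

```bash
python3 - <<'E'
from h import *
go([.460,.359,.06],192)
E
```

```text
n 3 at [0.5369 0.3746 0.0816] [ 1.7987e+02  4.0000e-02 -1.6609e+02] F [ 0.1  0.1 -0.6] M [-0.01 -0.01 -0.02] t 5.27
[2.62, 0.11, 0.72] [0.001, 0.0, 0.011]
[2.62, 0.08, 0.72] [0.001, 0.0, 0.011]
[2.62, 0.05, 0.72] [0.001, 0.0, 0.011]
```

```bash
python3 -m pendant '[[[2.6,0.1,0.7,0,0,0.011,100],[2.6,0.1,0.7,0,0,0.011,100],[2.3,0.05,0.7,0,0,0.011,100],[0,0,0,0,0,0,100],[0,0,0,0,0,0,100]]]'
python3 - <<'E'
from h import *
go([.460,.359,.010],192)
K,T=cal("wrist"); im=bot.camera("wrist")
px=bot.masks_of("wrist","spanner_grip")[0]["pixels"]
P=[];
for r in range(5,395,30):
    c=np.where(px[r])[0]
    if len(c)>3: P.append(ray([(c[0]+c[-1])/2,r],K,T,.03)[:2])
P=np.array(P); 
for p in P: print(p.round(4))
for n in("small_ring","spanner_grip"):
  for m in bot.mark_of("wrist",n)[:1]: print(n,np.round(m["uv"],1),m["confidence"],ray(m["uv"],K,T,.027 if n[1]=='p' else 0).round(4))
save("w4",im)
E
```

```text
time: 5.68
ee_pos: [0.4632, 0.3576, 0.0618]
tcp_rot: [179.8, 0.3, -168.3]
wrist_force: [0.5, -0.2, 0.4]
opening: 0.0854
n 2 at [0.4632 0.3576 0.0618] [ 179.77    0.29 -168.33] F [ 0.5 -0.2  0.4] M [0.   0.03 0.03] t 5.68
[0.16, 0.09, 2.59] [0.002, 0.003, -0.003]
[0.15, 0.1, 2.59] [0.002, 0.003, -0.003]
[0.3487 0.3359]
[0.3609 0.3382]
[0.3734 0.3413]
[0.3866 0.3443]
[0.4005 0.3473]
[0.4151 0.3504]
[0.4304 0.3533]
[0.4465 0.357 ]
[0.4636 0.3606]
[0.4816 0.3641]
[0.5006 0.3684]
[0.5207 0.3727]
[0.5423 0.3766]
small_ring [322.6 374.6] 0.62 [0.5767 0.3837 0.    ]
spanner_grip [322.7 237.1] 0.96 [0.4604 0.359  0.027 ]
```

```bash
python3 -m pendant '[[[0.15,0.1,2.6,0.002,0.003,-0.003,100],[0.1,0.05,2,0,0,0,100],[0,0,0.4,0,0,0,100],[0,0,0,0,0,0,60],[0,0,0,0,0,0,60]]]' 60
python3 - <<'E'
from h import *
go([.460,.359,.010],192)
E
```

```text
time: 6.3
ee_pos: [0.4666, 0.3608, 0.0129]
tcp_rot: [179.8, 0.4, -168.3]
wrist_force: [0.4, -1.1, 1.6]
opening: 0.0642
n 1 at [0.4666 0.3608 0.0129] [ 179.77    0.38 -168.29] F [ 0.4 -1.1  1.6] M [ 0.03 -0.    0.03] t 6.3
[0.68, -0.04, 0.28] [0.004, 0.007, -0.005]
```

```bash
python3 -m pendant '[[[0.6,0,0.2,0.003,0.006,-0.004,60],[0,0,0,0,0,0,60],[0,0,0,0,0,0,0],[0,0,0,0,0,0,0],[0,0,0,0,0,0,0]]]' 80
python3 -m pendant '[[[0,0,0,0,0,0,0],[0,0,0,0,0,0,0],[0,0,0,0,0,0,0]]]' 80
python3 - <<'E'
from h import *
go([.460,.359,.010],192)
E
```

```text
time: 6.72
ee_pos: [0.4622, 0.3606, 0.0147]
tcp_rot: [179.8, 0.2, -168.0]
wrist_force: [-0.6, 1.3, -0.2]
opening: 0.0152
time: 6.97
ee_pos: [0.4622, 0.3608, 0.015]
tcp_rot: [179.8, 0.3, -168.0]
wrist_force: [-0.4, -0.9, -0.3]
opening: 0.0109
n 1 at [0.4622 0.3608 0.015 ] [ 179.82    0.27 -168.04] F [-0.4 -0.9 -0.3] M [0.03 0.01 0.01] t 6.97
[0.25, -0.13, 0.5] [0.003, 0.005, -0.001]
```

Gripped too high (TCP 15 mm, opening under 13 mm); reopen, go lower and regrip.

```bash
python3 -m pendant '[[[0,0,0,0,0,0,35],[0,0,0,0,0,0,35],[0,0,0,0,0,0,35],[0.2,-0.1,0.7,0.003,0.004,0,35],[0,0,0,0,0,0,35]]]' 80
python3 - <<'E'
from h import *
go([.460,.359,.008],192)
E
```

```text
time: 7.38
ee_pos: [0.4606, 0.3593, 0.0078]
tcp_rot: [-180.0, 0.1, -168.0]
wrist_force: [-0.6, 0.2, -0.0]
opening: 0.0302
n 1 at [0.4606 0.3593 0.0078] [-1.8000e+02  6.0000e-02 -1.6805e+02] F [-0.6  0.2 -0. ] M [ 0.01 -0.03 -0.01] t 7.38
[0.07, -0.02, -0.02] [-0.0, 0.001, -0.001]
```

```bash
python3 -m pendant '[[[0,0,0,0,0,0,0],[0,0,0,0,0,0,0],[0,0,0,0,0,0,0],[0,0,0,0,0,0,0],[0,0,0,0,0,0,0]]]' 100
python3 - <<'E'
from h import *
K,T=cal("wrist"); im=bot.camera("wrist")
for n in("small_ring","spanner_grip"):
  for m in bot.mark_of("wrist",n)[:1]: print(n,np.round(m["uv"],1),m["confidence"],ray(m["uv"],K,T,.027 if n[1]=='p' else 0).round(4))
save("w5",im); o=bot.get_obs(); print(o["torque"],o["wrist_force"])
E
```

```text
time: 7.8
ee_pos: [0.4605, 0.3593, 0.0077]
tcp_rot: [-180.0, 0.0, -168.0]
wrist_force: [-0.5, -0.3, 0.2]
opening: 0.0111
spanner_grip [318.9 292.6] 0.71 [0.4608 0.359  0.027 ]
[-0.02677581  0.03370221 -0.00524678] [-0.67242243 -0.73287239  0.24159122]
```

View pics/w5.png

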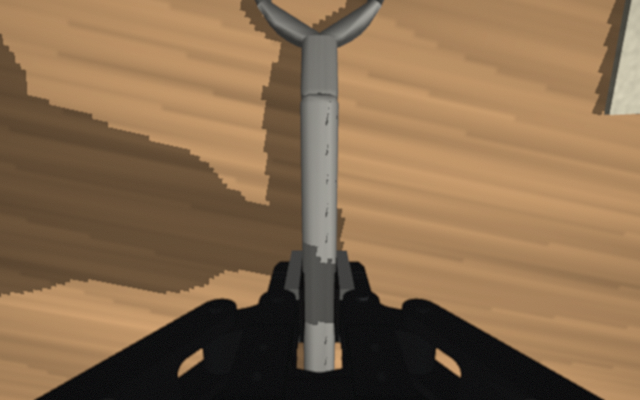

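Grip is good: handle centred between the pads (column ~319), square. Lift.

```bash
python3 -m pendant '[[[0,0,-1.5,0,0,0,0],[0,0,-3,0,0,0,0],[0,0,-4,0,0,0,0],[0,0,-4,0,0,0,0],[0,0,-1.5,0,0,0,0]]]' 
python3 - <<'E'
from h import *
go([.525,-.070,.150],189,14)
E
```

```text
time: 8.37
ee_pos: [0.4558, 0.3556, 0.1422]
tcp_rot: [-179.5, -1.0, -168.1]
wrist_force: [1.3, 0.4, -3.6]
opening: 0.0113
n 14 at [0.4558 0.3556 0.1422] [-179.48   -0.97 -168.05] F [ 1.3  0.4 -3.6] M [ 0.09 -0.2   0.03] t 8.37
[0.15, -3.08, -0.03] [-0.001, -0.001, 0.004]
[0.14, -3.08, -0.03] [-0.001, -0.001, 0.004]
[0.12, -3.08, -0.03] [-0.001, -0.001, 0.004]
[0.11, -3.08, -0.03] [-0.001, -0.001, 0.004]
[0.1, -3.08, -0.03] [-0.001, -0.001, 0.004]
[0.09, -3.08, -0.04] [-0.001, -0.001, 0.004]
[0.08, -3.08, -0.04] [-0.001, -0.001, 0.004]
[0.07, -3.08, -0.04] [-0.001, -0.001, 0.004]
[0.06, -3.08, -0.04] [-0.001, -0.001, 0.004]
[0.04, -3.08, -0.05] [-0.001, -0.001, 0.004]
[0.03, -3.08, -0.05] [-0.001, -0.001, 0.004]
[0.02, -3.08, -0.05] [-0.001, -0.001, 0.004]
[0.01, -3.08, -0.05] [-0.001, -0.001, 0.004]
[-0.0, -3.08, -0.05] [-0.001, -0.001, 0.004]
```

```bash
python3 -m pendant '[[[0.15,-2,0,-0.002,-0.002,0.004,0],[0.15,-3.1,0,-0.002,-0.002,0.004,0],[0.1,-3.1,0,-0.001,-0.002,0.004,0],[0.1,-3.1,0,-0.001,-0.002,0.004,0],[0.1,-3.1,0,-0.001,-0.001,0.004,0]]]' >/dev/null
python3 -m pendant '[[[0.1,-3.1,0,-0.001,-0.001,0.004,0],[0.1,-3.1,0,-0.001,-0.001,0.004,0],[0.1,-3.1,0,-0.001,-0.001,0.004,0],[0.1,-3.1,0,-0.001,-0.001,0.004,0],[0.1,-3.1,0,-0.001,-0.001,0.004,0]]]' >/dev/null
python3 -m pendant '[[[0,-3.1,0,0,0,0.004,0],[0,-3,0,0,0,0.004,0],[0,-2,0,0,0,0,0],[0,0,0,0,0,0,0],[0,0,0,0,0,0,0]]]'
python3 - <<'E'
from h import *
go([.5353,-.0749,.090],189)
E
```

```text
time: 9.62
ee_pos: [0.5128, -0.0367, 0.1363]
tcp_rot: [179.7, -0.7, -170.8]
wrist_force: [0.1, 0.3, -4.5]
opening: 0.011
n 2 at [ 0.5128 -0.0367  0.1363] [ 179.72   -0.74 -170.75] F [ 0.1  0.3 -4.5] M [ 0.03 -0.1  -0.01] t 9.62
[-0.83, -2.08, 2.29] [0.002, -0.006, 0.002]
[-0.82, -2.07, 2.3] [0.002, -0.006, 0.002]
```

```bash
python3 -m pendant '[[[-0.8,-2,0.5,0.002,-0.006,0.002,0],[-0.7,-1.8,1.5,0.002,-0.006,0.002,0],[0,0,1.5,0,0,0,0],[0,0,0,0,0,0,0],[0,0,0,0,0,0,0]]]'
python3 - <<'E'
from h import *
go([.5353,-.0749,.075],189)
ims=[]
K,T=cal("side"); im=bot.camera("side"); 
a=im[150:250,300:430]; a=cv2.resize(a,None,fx=3,fy=3,interpolation=cv2.INTER_CUBIC)
im=bot.camera("top"); b=im[140:240,290:420]; b=cv2.resize(b,None,fx=3,fy=3,interpolation=cv2.INTER_CUBIC)
save("cmp1",np.hstack([a,b]))
E
```

```text
time: 10.03
ee_pos: [0.533, -0.0706, 0.0981]
tcp_rot: [179.9, -0.2, -170.9]
wrist_force: [0.0, -0.1, -5.0]
opening: 0.0112
n 1 at [ 0.533  -0.0706  0.0981] [ 179.87   -0.22 -170.87] F [ 0.  -0.1 -5. ] M [-0.02 -0.01  0.01] t 10.03
[-0.17, -0.47, 2.31] [0.002, -0.004, 0.002]
```

View pics/cmp1.png

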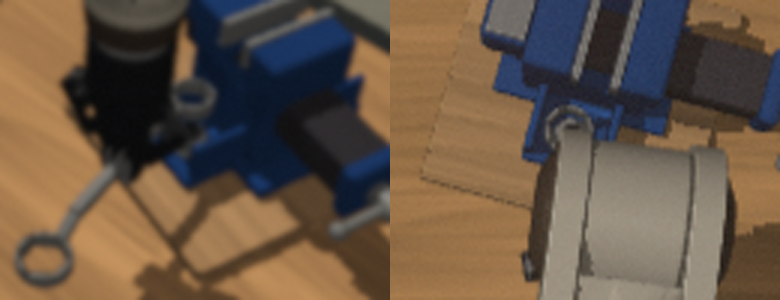

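The ring hovers over the ear between the webs as intended (top crop at (568,125)). Lower it towards the nut.

```bash
python3 -m pendant '[[[-0.15,-0.4,1.5,0.002,-0.003,0.002,0],[0,0,1.2,0,0,0,0],[0,0,0,0,0,0,0],[0,0,0,0,0,0,0]]]'
python3 - <<'E'
from h import *
go([.5353,-.0749,.065],189)
E
```

```text
time: 10.47
ee_pos: [0.5362, -0.0719, 0.074]
tcp_rot: [-180.0, 0.2, -170.8]
wrist_force: [-0.1, 0.2, -4.7]
opening: 0.011
n 1 at [ 0.5362 -0.0719  0.074 ] [-179.97    0.2  -170.79] F [-0.1  0.2 -4.7] M [-0.   -0.04  0.  ] t 10.47
[0.14, -0.28, 0.9] [-0.0, 0.003, 0.004]
```

```bash
python3 -m pendant '[[[0.1,-0.3,0.9,0,0.003,0.004,0],[0,0,0.2,0,0,0,0],[0,0,0,0,0,0,0]]]'
python3 - <<'E'
from h import *
go([.5353,-.0749,.056],189)
E
```

```text
time: 10.72
ee_pos: [0.5361, -0.0747, 0.0638]
tcp_rot: [-180.0, 0.1, -171.0]
wrist_force: [-0.3, -0.2, -4.7]
opening: 0.0111
n 1 at [ 0.5361 -0.0747  0.0638] [-1.7995e+02  1.1000e-01 -1.7098e+02] F [-0.3 -0.2 -4.7] M [-0.03  0.01 -0.  ] t 10.72
[0.09, -0.01, 0.78] [-0.001, 0.002, 0.0]
```

```bash
python3 -m pendant '[[[0.06,0,0.4,0,0.002,0,0],[0,0,0.3,0,0,0,0],[0,0,0.1,0,0,0,0]]]'
python3 -m pendant '[[[0,0,0.3,0,0,0,0],[0,0,0,0,0,0,0]]]'
python3 - <<'E'
from h import *
go([.5353,-.0749,.0427],189)
E
```

```text
time: 10.97
ee_pos: [0.5358, -0.0749, 0.0559]
tcp_rot: [-179.9, 0.0, -171.0]
wrist_force: [-1.6, 0.3, -2.9]
opening: 0.0115
time: 11.13
ee_pos: [0.5352, -0.0749, 0.0524]
tcp_rot: [-179.9, -0.0, -171.0]
wrist_force: [0.0, 0.7, -4.4]
opening: 0.0114
n 1 at [ 0.5352 -0.0749  0.0524] [-1.7995e+02 -3.0000e-02 -1.7100e+02] F [ 0.   0.7 -4.4] M [-0.01 -0.05 -0.04] t 11.13
[-0.01, 0.0, 0.97] [-0.001, -0.001, 0.0]
```

The ring is already sliding over the nut with almost no force. Continue down.

```bash
python3 -m pendant '[[[0,0,0.4,0,0,0,0],[0,0,0.3,0,0,0,0],[0,0,0,0,0,0,0]]]'
python3 -m pendant '[[[0,0,0.3,0,0,0,0],[0,0,0.1,0,0,0,0],[0,0,0,0,0,0,0]]]'
python3 - <<'E'
from h import *
go([.5353,-.0749,.0427],189)
E
```

```text
time: 11.38
ee_pos: [0.5355, -0.0749, 0.0448]
tcp_rot: [-179.9, 0.0, -171.0]
wrist_force: [-0.7, -0.3, -4.5]
opening: 0.0113
time: 11.63
ee_pos: [0.5355, -0.0749, 0.0409]
tcp_rot: [-179.9, 0.0, -171.0]
wrist_force: [-3.8, -0.2, -0.3]
opening: 0.0111
n 1 at [ 0.5355 -0.0749  0.0409] [-1.7994e+02  1.0000e-02 -1.7100e+02] F [-3.8 -0.2 -0.3] M [0.16 0.1  0.07] t 11.63
[0.02, 0.01, -0.18] [-0.001, 0.0, 0.0]
```

Seated (underside at washer level, 4 N pressed). Helper for the circular strokes and torque about the nut:

```bash
cat >> h.py <<'E'
N=np.array([.6540,-.0561])
def feel():
    o=bot.get_obs(); p=np.array(o["ee_pos"]); F=np.array(o["wrist_force"]); M=np.array(o["torque"]); yaw=(o["tcp_rot"][2]-180+180)%360-180
    r=p[:2]-N; brg=np.degrees(np.arctan2(-r[1],-r[0]))
    print("t %.2f spanner yaw %.2f bearing %.2f radius %.4f z %.4f | F %s Mz %.3f | tau_on_nut(cw) %.2f | tilt %s"%(o["time"],yaw,brg,np.hypot(*r),p[2],F.round(1),M[2],r[0]*F[1]-r[1]*F[0]+M[2],np.round(o["tcp_rot"][:2],2)))
    R0=R.from_euler('xyz',o["tcp_rot"],degrees=True)
    c=np.radians(yaw); t=N-.12*np.array([np.cos(c),np.sin(c)])
    print("  fix to circle (tool cm)",(R0.inv().apply([*(t-p[:2]),0])*100).round(2), "level",(R0.inv()*R.from_euler('xyz',[180,0,o["tcp_rot"][2]],degrees=True)).as_rotvec().round(3))
E
python3 -c "from h import *; feel()"
python3 -m pendant '[[[-0.02,0.6,0,0,0,0.05,0],[-0.02,0.6,0,0,0,0.05,0],[-0.02,0.6,0,0,0,0.05,0]]]'
python3 -c "from h import *; feel()"
```

```text
t 11.63 spanner yaw 9.00 bearing 9.03 radius 0.1200 z 0.0409 | F [-3.8 -0.2 -0.3] Mz 0.065 | tau_on_nut(cw) 0.01 | tilt [-1.7994e+02  1.0000e-02]
  fix to circle (tool cm) [-0.    0.01 -0.  ] level [-0.001  0.    -0.   ]
time: 11.88
ee_pos: [0.5334, -0.0573, 0.0416]
tcp_rot: [-179.9, -0.0, -179.9]
wrist_force: [-1.4, 1.4, -3.2]
opening: 0.011
t 11.88 spanner yaw 0.15 bearing 0.58 radius 0.1206 z 0.0416 | F [-1.4  1.4 -3.2] Mz 0.392 | tau_on_nut(cw) 0.22 | tilt [-1.7994e+02 -3.0000e-02]
  fix to circle (tool cm) [-0.06  0.09 -0.  ] level [-0.001 -0.     0.   ]
```

```bash
python3 -m pendant '[[[-0.08,1,0.05,0,0,0.08,0],[-0.04,0.96,0,0,0,0.08,0],[-0.04,0.96,0,0,0,0.08,0]]]'
python3 -c "from h import *; feel()"
```

```text
time: 12.13
ee_pos: [0.5368, -0.0272, 0.0419]
tcp_rot: [-180.0, -0.0, 165.9]
wrist_force: [-0.3, 1.3, -4.7]
opening: 0.0108
t 12.13 spanner yaw -14.15 bearing -13.84 radius 0.1207 z 0.0419 | F [-0.3  1.3 -4.7] Mz 0.223 | tau_on_nut(cw) 0.08 | tilt [-1.7999e+02 -2.0000e-02]
  fix to circle (tool cm) [-0.07  0.07 -0.  ] level [-0. -0.  0.]
```

```bash
python3 -m pendant '[[[-0.04,0.96,0.02,0,0,0.08,0],[-0.04,0.96,0,0,0,0.08,0],[-0.04,0.96,0,0,0,0.08,0]]]' >/dev/null
python3 -c "from h import *; feel()"
```

```text
t 12.38 spanner yaw -28.52 bearing -28.54 radius 0.1207 z 0.0424 | F [ 1.9 -0.2 -4.7] Mz 0.149 | tau_on_nut(cw) 0.07 | tilt [1.7993e+02 4.0000e-02]
  fix to circle (tool cm) [-0.07 -0.    0.  ] level [0.001 0.001 0.   ]
```

```bash
python3 -m pendant '[[[-0.05,0.96,0.05,0,0,0.08,0],[-0.05,0.96,0.02,0,0,0.08,0],[-0.04,0.96,0,0,0,0.08,0],[-0.03,0.8,0,0,0,0.07,0]]]'
python3 -c "from h import *; feel()"
```

```text
time: 12.72
ee_pos: [0.572, 0.0328, 0.0422]
tcp_rot: [179.9, 0.1, 132.9]
wrist_force: [0.7, -1.5, -4.6]
opening: 0.0111
t 12.72 spanner yaw -47.15 bearing -47.29 radius 0.1209 z 0.0422 | F [ 0.7 -1.5 -4.6] Mz 0.164 | tau_on_nut(cw) 0.23 | tilt [1.7986e+02 1.0000e-01]
  fix to circle (tool cm) [-0.09 -0.03  0.  ] level [0.002 0.002 0.   ]
```

Now back off slightly, lift clear.

```bash
python3 -m pendant '[[[-0.03,-0.4,0,0,0,-0.04,0],[0,0,-0.6,0.001,0.001,0,0],[0,0,-0.9,0,0,0,0],[0,0,-0.9,0,0,0,0],[0,0,0,0,0,0,0]]]'
python3 -c "from h import *; feel()"
```

```text
time: 13.13
ee_pos: [0.5702, 0.0302, 0.0665]
tcp_rot: [-180.0, 0.1, 134.9]
wrist_force: [0.8, 0.1, -5.7]
opening: 0.0114
t 13.13 spanner yaw -45.10 bearing -45.82 radius 0.1203 z 0.0665 | F [ 0.8  0.1 -5.7] Mz -0.021 | tau_on_nut(cw) -0.10 | tilt [-1.7997e+02  9.0000e-02]
  fix to circle (tool cm) [-0.03 -0.15  0.  ] level [-0.001  0.002 -0.   ]
```

```bash
python3 -m pendant '[[[-0.1,-1.5,-0.2,0,0.001,-0.12,0],[-0.09,-1.44,-0.1,0,0,-0.12,0],[-0.09,-1.44,0,0,0,-0.12,0],[-0.09,-1.44,0,0,0,-0.12,0]]]' >/dev/null
python3 -c "from h import *; feel()"
```

```text
t 13.47 spanner yaw -16.72 bearing -18.55 radius 0.1191 z 0.0714 | F [ 0.1  1.  -5.5] Mz 0.036 | tau_on_nut(cw) -0.09 | tilt [179.88   0.19]
  fix to circle (tool cm) [ 0.1  -0.38 -0.  ] level [0.002 0.003 0.   ]
```

```bash
python3 -m pendant '[[[-0.02,-1.5,0,0.002,0.003,-0.115,0],[-0.05,-1.5,0,0,0,-0.115,0],[-0.07,-1.44,0.1,0,0,-0.115,0],[-0.07,-1.4,0.1,0,0,-0.11,0],[-0.05,-1,0,0,0,-0.08,0]]]' >/dev/null
python3 -m pendant '[[[0,0,0,0,0,0,0],[0,0,0,0,0,0,0]]]' >/dev/null
python3 -c "from h import *; feel();go([*(N-.12*np.array([np.cos(np.radians(16)),np.sin(np.radians(16))])),.066],196)"
```

```text
t 14.05 spanner yaw 15.70 bearing 16.58 radius 0.1209 z 0.0719 | F [-0.1  0.7 -5.5] Mz -0.009 | tau_on_nut(cw) -0.10 | tilt [-179.94    0.27]
  fix to circle (tool cm) [-0.09  0.19  0.  ] level [-0.001  0.005 -0.   ]
n 1 at [ 0.5382 -0.0906  0.0719] [-179.94    0.27 -164.3 ] F [-0.1  0.7 -5.5] M [ 0.01 -0.   -0.01] t 14.05
[-0.08, 0.12, 0.59] [-0.001, 0.005, -0.005]
```

```bash
python3 -m pendant '[[[-0.08,0.15,0.6,-0.001,0.005,-0.005,0],[0,0,0,0,0,0,0]]]' >/dev/null
python3 -c "from h import *; feel()"
```

```text
t 14.22 spanner yaw 15.78 bearing 15.59 radius 0.1197 z 0.0658 | F [-0.6  0.3 -5.8] Mz -0.029 | tau_on_nut(cw) -0.08 | tilt [1.7999e+02 1.0000e-02]
  fix to circle (tool cm) [ 0.03 -0.04 -0.  ] level [0. 0. 0.]
```

```bash
python3 -m pendant '[[[0.02,-0.03,0.4,0,0,0,0],[0,0,0.4,0,0,0,0],[0,0,0.2,0,0,0,0]]]' >/dev/null
python3 -c "from h import *; feel()"
python3 -m pendant '[[[0,0,0.4,0,0,0,0],[0,0,0.2,0,0,0,0]]]' >/dev/null
python3 -c "from h import *; feel()"
```

```text
t 14.47 spanner yaw 15.72 bearing 15.07 radius 0.1194 z 0.0552 | F [-3.5 -2.2  0.5] Mz -0.098 | tau_on_nut(cw) 0.05 | tilt [1.7999e+02 2.0000e-02]
  fix to circle (tool cm) [ 0.06 -0.14 -0.  ] level [0. 0. 0.]
t 14.63 spanner yaw 15.68 bearing 14.99 radius 0.1202 z 0.0499 | F [-8.3 -2.1  6.8] Mz -0.025 | tau_on_nut(cw) -0.04 | tilt [-1.7995e+02 -4.0000e-02]
  fix to circle (tool cm) [-0.02 -0.14  0.  ] level [-0.001 -0.001  0.   ]
```

```bash
python3 -m pendant '[[[0.06,-0.12,0.1,0,0,0.0,0],[0,0,0.2,0,0,0,0]]]' >/dev/null
python3 -c "from h import *; feel()"
```

```text
t 14.80 spanner yaw 15.68 bearing 15.50 radius 0.1205 z 0.0487 | F [-9.3 -0.3  7.5] Mz 0.124 | tau_on_nut(cw) -0.15 | tilt [-1.7991e+02  7.0000e-02]
  fix to circle (tool cm) [-0.05 -0.04  0.  ] level [-0.002  0.001 -0.   ]
```

```bash
python3 -m pendant '[[[0.05,-0.26,0.0,0,0,-0.02,0],[0,0,0.2,0,0,0,0],[0.02,0,0.2,0,0,0,0]]]' >/dev/null
python3 -c "from h import *; feel()"
```

```text
t 15.05 spanner yaw 16.85 bearing 16.77 radius 0.1211 z 0.0465 | F [-6.5 -1.   5.7] Mz 0.089 | tau_on_nut(cw) -0.02 | tilt [-1.7984e+02  1.7000e-01]
  fix to circle (tool cm) [-0.11 -0.02  0.  ] level [-0.003  0.003 -0.   ]
```

```bash
python3 -m pendant '[[[0.05,0,0.25,-0.003,0.003,0,0],[0.03,0,0.25,0,0,0,0],[0,0,0.2,0,0,0,0]]]' >/dev/null
python3 -c "from h import *; feel()"
```

```text
t 15.30 spanner yaw 16.82 bearing 16.72 radius 0.1215 z 0.0408 | F [-1.9 -0.7 -4.1] Mz 0.029 | tau_on_nut(cw) 0.04 | tilt [-1.7999e+02  1.2000e-01]
  fix to circle (tool cm) [-0.15 -0.02  0.  ] level [-0.     0.002 -0.   ]
```

Seated again (z 40.8 mm as before). Second stroke: quick to about −6°, then by feel.

```bash
python3 -m pendant '[[[-0.05,0.96,0.02,0,0.001,0.08,0],[-0.05,0.98,0.02,0,0,0.08,0],[-0.05,0.97,0,0,0,0.08,0],[-0.04,0.8,0,0,0,0.065,0]]]' >/dev/null
python3 -c "from h import *; feel()"
python3 -m pendant '[[[-0.03,0.5,0,0,0,0.04,0],[-0.02,0.36,0.02,0,0,0.03,0]]]' >/dev/null
python3 -c "from h import *; feel()"
```

```text
t 15.63 spanner yaw -1.34 bearing -1.20 radius 0.1221 z 0.0383 | F [-1.2  0.5  0.1] Mz 0.242 | tau_on_nut(cw) 0.18 | tilt [ 1.7994e+02 -7.0000e-02]
  fix to circle (tool cm) [-0.21  0.03 -0.  ] level [ 0.001 -0.001 -0.   ]
t 15.80 spanner yaw -5.67 bearing -5.91 radius 0.1222 z 0.0379 | F [-4.2 -0.7  0. ] Mz -0.021 | tau_on_nut(cw) 0.12 | tilt [ 1.7995e+02 -9.0000e-02]
  fix to circle (tool cm) [-0.22 -0.05 -0.  ] level [ 0.001 -0.002 -0.   ]
```

```bash
python3 -m pendant '[[[-0.02,0.26,0,0,0.001,0.024,0],[-0.02,0.27,0,0,0,0.024,0]]]' >/dev/null
python3 -c "from h import *; feel()"
python3 -m pendant '[[[-0.01,0.29,0,0,0,0.024,0],[-0.01,0.29,0,0,0,0.024,0]]]' >/dev/null
python3 -c "from h import *; feel()"
python3 -m pendant '[[[-0.01,0.29,0,0,0,0.024,0],[-0.01,0.29,0,0,0,0.024,0]]]' >/dev/null
python3 -c "from h import *; feel()"
```

```text
t 15.97 spanner yaw -8.58 bearing -8.80 radius 0.1222 z 0.0378 | F [-4.3  0.5  1.2] Mz 0.089 | tau_on_nut(cw) 0.11 | tilt [ 1.7998e+02 -1.6000e-01]
  fix to circle (tool cm) [-0.22 -0.05 -0.  ] level [ 0.    -0.003 -0.   ]
t 16.13 spanner yaw -11.48 bearing -11.74 radius 0.1222 z 0.0379 | F [-3.1 -0.8  0.6] Mz 0.022 | tau_on_nut(cw) 0.19 | tilt [-1.7999e+02 -1.5000e-01]
  fix to circle (tool cm) [-0.22 -0.06 -0.  ] level [-0.    -0.003  0.   ]
t 16.30 spanner yaw -14.38 bearing -14.68 radius 0.1223 z 0.0379 | F [-2.5 -0.1 -0.1] Mz 0.041 | tau_on_nut(cw) 0.13 | tilt [-1.7996e+02 -1.3000e-01]
  fix to circle (tool cm) [-0.22 -0.07 -0.  ] level [-0.001 -0.002  0.   ]
```

Still running at the 0.15 N m drag. Smaller steps now, each gated by the torque reading.

```bash
cat >> h.py <<'E'
def gate(lim):
    o=bot.get_obs(); p=np.array(o["ee_pos"]); F=o["wrist_force"]; r=p[:2]-N; t=r[0]*F[1]-r[1]*F[0]+o["torque"][2]
    print("yaw %.2f tau %.2f z %.4f"%((o["tcp_rot"][2])%360-180,t,p[2])); raise SystemExit(int(t>lim))
E
g(){ python3 -c "from h import *; gate(.38)"; }
python3 -m pendant '[[[0,0.15,0,0,0,0.013,0]]]' >/dev/null && g &&
python3 -m pendant '[[[-0.01,0.15,0,0,0,0.013,0]]]' >/dev/null && g &&
python3 -m pendant '[[[0,0.15,0,0,0,0.013,0]]]' >/dev/null && g &&
python3 -m pendant '[[[-0.01,0.15,0,0,0,0.013,0]]]' >/dev/null && g &&
python3 -m pendant '[[[0,0.15,0,0,0,0.013,0]]]' >/dev/null && g &&
python3 -m pendant '[[[-0.01,0.15,0,0,0,0.013,0]]]' >/dev/null && g &&
python3 -m pendant '[[[0,0.15,0,0,0,0.013,0]]]' >/dev/null && g &&
python3 -m pendant '[[[-0.01,0.15,0,0,0,0.013,0]]]' >/dev/null && g &&
python3 -m pendant '[[[0,0.15,0,0,0,0.013,0]]]' >/dev/null && g &&
python3 -m pendant '[[[-0.01,0.15,0,0,0,0.013,0]]]' >/dev/null && g
python3 -c "from h import *; feel()"
```

```text
yaw -15.20 tau 0.09 z 0.0380
yaw -15.97 tau 0.12 z 0.0379
yaw -16.76 tau 0.16 z 0.0379
yaw -17.56 tau 0.13 z 0.0380
yaw -18.37 tau 0.12 z 0.0380
yaw -19.18 tau 0.15 z 0.0379
yaw -19.99 tau 0.12 z 0.0379
yaw -20.81 tau 0.15 z 0.0379
yaw -21.63 tau 0.24 z 0.0379
yaw -22.44 tau 0.21 z 0.0379
t 17.13 spanner yaw -22.44 bearing -22.66 radius 0.1223 z 0.0379 | F [-3.3  1.5  0.6] Mz 0.229 | tau_on_nut(cw) 0.21 | tilt [-1.7996e+02 -1.3000e-01]
  fix to circle (tool cm) [-0.23 -0.05 -0.  ] level [-0.001 -0.002  0.   ]
```

```bash
g(){ python3 -c "from h import *; gate(.38)"; }
python3 -m pendant '[[[0,0.15,0,0,0,0.013,0]]]' >/dev/null && g &&
python3 -m pendant '[[[-0.01,0.15,0,0,0,0.013,0]]]' >/dev/null && g &&
python3 -m pendant '[[[0,0.15,0,0,0,0.013,0]]]' >/dev/null && g &&
python3 -m pendant '[[[-0.01,0.15,0,0,0,0.013,0]]]' >/dev/null && g &&
python3 -m pendant '[[[0,0.15,0,0,0,0.013,0]]]' >/dev/null && g &&
python3 -m pendant '[[[-0.01,0.15,0,0,0,0.013,0]]]' >/dev/null && g &&
python3 -m pendant '[[[0,0.15,0,0,0,0.013,0]]]' >/dev/null && g &&
python3 -m pendant '[[[-0.01,0.15,0,0,0,0.013,0]]]' >/dev/null && g &&
python3 -m pendant '[[[0,0.15,0,0,0,0.013,0]]]' >/dev/null && g &&
python3 -m pendant '[[[-0.01,0.15,0,0,0,0.013,0]]]' >/dev/null && g &&
python3 -m pendant '[[[0,0.15,0,0,0,0.013,0]]]' >/dev/null && g &&
python3 -m pendant '[[[-0.01,0.15,0,0,0,0.013,0]]]' >/dev/null && g &&
python3 -m pendant '[[[0,0.15,0,0,0,0.013,0]]]' >/dev/null && g &&
python3 -m pendant '[[[-0.01,0.15,0,0,0,0.013,0]]]' >/dev/null && g
python3 -c "from h import *; feel()"
```

```text
yaw -23.26 tau 0.14 z 0.0379
yaw -24.09 tau 0.14 z 0.0379
yaw -24.91 tau 0.16 z 0.0379
yaw -25.73 tau 0.10 z 0.0379
yaw -26.55 tau 0.20 z 0.0379
yaw -27.37 tau 0.15 z 0.0379
yaw -28.19 tau 0.31 z 0.0379
yaw -29.01 tau 0.10 z 0.0380
yaw -29.83 tau 0.36 z 0.0379
yaw -30.66 tau 0.39 z 0.0379
t 17.97 spanner yaw -30.66 bearing -30.70 radius 0.1223 z 0.0379 | F [-4.5  1.6  1.3] Mz 0.276 | tau_on_nut(cw) 0.39 | tilt [-1.7998e+02 -1.7000e-01]
  fix to circle (tool cm) [-0.23 -0.01 -0.  ] level [-0.    -0.003  0.   ]
```

```bash
g(){ python3 -c "from h import *; gate(.65)"; }
python3 -m pendant '[[[0,0,0,0,0,0,0]]]' >/dev/null && g &&
python3 -m pendant '[[[0,0.08,0,0,0,0.006,0]]]' >/dev/null && g &&
python3 -m pendant '[[[0,0.08,0,0,0,0.006,0]]]' >/dev/null && g &&
python3 -m pendant '[[[0,0.08,0,0,0,0.006,0]]]' >/dev/null && g &&
python3 -m pendant '[[[0,0.08,0,0,0,0.006,0]]]' >/dev/null && g
python3 -c "from h import *; feel()"
```

```text
yaw -30.72 tau 0.31 z 0.0378
yaw -31.07 tau 0.57 z 0.0378
yaw -31.45 tau 0.52 z 0.0377
yaw -31.83 tau 0.55 z 0.0377
yaw -32.21 tau 0.54 z 0.0377
t 18.38 spanner yaw -32.21 bearing -32.05 radius 0.1224 z 0.0377 | F [-3.6  1.3  0.9] Mz 0.445 | tau_on_nut(cw) 0.54 | tilt [-1.7987e+02 -1.7000e-01]
  fix to circle (tool cm) [-0.24  0.03 -0.  ] level [-0.002 -0.003  0.   ]
```

```bash
g(){ python3 -c "from h import *; gate(.8)"; }
python3 -m pendant '[[[0,0.09,0,0,0,0.006,0]]]' >/dev/null && g &&
python3 -m pendant '[[[0,0.09,0,0,0,0.006,0]]]' >/dev/null && g &&
python3 -m pendant '[[[0,0.09,0,0,0,0.006,0]]]' >/dev/null && g &&
python3 -m pendant '[[[0,0.09,0,0,0,0.006,0]]]' >/dev/null && g
python3 -c "from h import *; feel()"
```

```text
yaw -32.59 tau 0.74 z 0.0376
yaw -32.97 tau 0.70 z 0.0376
yaw -33.35 tau 0.73 z 0.0376
yaw -33.74 tau 0.89 z 0.0375
t 18.72 spanner yaw -33.74 bearing -33.50 radius 0.1224 z 0.0375 | F [-5.5 -0.9  1.7] Mz 0.425 | tau_on_nut(cw) 0.89 | tilt [-1.7977e+02 -1.7000e-01]
  fix to circle (tool cm) [-0.24  0.05 -0.  ] level [-0.004 -0.003  0.   ]
```

```bash
g(){ python3 -c "from h import *; gate(1.05)"; }
python3 -m pendant '[[[0,0.09,0,0,0,0.006,0]]]' >/dev/null && g &&
python3 -m pendant '[[[0,0.09,0,0,0,0.006,0]]]' >/dev/null && g &&
python3 -m pendant '[[[0,0,0,0,0,0,0]]]' >/dev/null && g
python3 -c "from h import *; feel()
for i in range(3): bot.camera('top'); feel()
for m in bot.mark_of('top','stud')[:1]: print(m)"
```

```text
yaw -34.12 tau 0.86 z 0.0375
yaw -34.50 tau 0.99 z 0.0374
yaw -34.53 tau 0.91 z 0.0374
t 18.97 spanner yaw -34.53 bearing -34.11 radius 0.1225 z 0.0374 | F [-4.  -0.5  1.9] Mz 0.580 | tau_on_nut(cw) 0.91 | tilt [-1.7966e+02 -1.7000e-01]
  fix to circle (tool cm) [-0.25  0.09 -0.  ] level [-0.006 -0.003  0.   ]
t 19.02 spanner yaw -34.51 bearing -34.11 radius 0.1225 z 0.0374 | F [-5.1 -1.3  1.9] Mz 0.577 | tau_on_nut(cw) 1.06 | tilt [-1.7966e+02 -1.7000e-01]
  fix to circle (tool cm) [-0.25  0.09 -0.  ] level [-0.006 -0.003  0.   ]
t 19.07 spanner yaw -34.50 bearing -34.12 radius 0.1224 z 0.0374 | F [-4.9 -0.   1. ] Mz 0.547 | tau_on_nut(cw) 0.89 | tilt [-1.7967e+02 -1.6000e-01]
  fix to circle (tool cm) [-0.24  0.08 -0.  ] level [-0.006 -0.003  0.   ]
t 19.12 spanner yaw -34.50 bearing -34.12 radius 0.1224 z 0.0374 | F [-5.4 -0.1  1.7] Mz 0.577 | tau_on_nut(cw) 0.96 | tilt [-1.7967e+02 -1.6000e-01]
  fix to circle (tool cm) [-0.24  0.08 -0.  ] level [-0.006 -0.003  0.   ]Traceback (most recent call last):
  File "<string>", line 3, in <module>
    for m in bot.mark_of('top','stud')[:1]: print(m)
             ~~~~~~~~~~~^^^^^^^^^^^^^^
ValueError: it knows: multimeter, nut, small_ring, spanner_grip, thin_spanner_grip, vice, vice_ear, wash_bottle
```

Torque holds at about 0.95 N m: firm. Back off into the free play and lift.

```bash
python3 -m pendant '[[[-0.02,-0.6,0,0,0,-0.045,0],[-0.02,-0.5,-0.05,-0.003,-0.002,-0.04,0],[0,0,0,0,0,0,0]]]' >/dev/null
python3 -c "from h import *; feel()"
python3 -m pendant '[[[0,0,-0.6,-0.002,0,0,0],[0,0,-0.8,0,0,0,0],[0,0,-0.8,0,0,0,0]]]' >/dev/null
python3 -c "from h import *; feel()"
```

```text
t 19.37 spanner yaw -29.45 bearing -29.61 radius 0.1222 z 0.0381 | F [-3.3  2.9 -0.8] Mz 0.179 | tau_on_nut(cw) 0.07 | tilt [ 1.7998e+02 -6.0000e-02]
  fix to circle (tool cm) [-0.22 -0.03 -0.  ] level [ 0.    -0.001 -0.   ]
t 19.62 spanner yaw -29.74 bearing -29.56 radius 0.1222 z 0.0583 | F [-0.4 -0.6 -5.3] Mz 0.023 | tau_on_nut(cw) 0.11 | tilt [ 1.7992e+02 -1.7000e-01]
  fix to circle (tool cm) [-0.22  0.04 -0.  ] level [ 0.001 -0.003 -0.   ]
```

```bash
python3 -m pendant '[[[0.5,0,-2.5,0,0,0,0],[2,0,-3,0,0,0,0],[2,0,-1,0,0,0,0],[0,0,0,0,0,0,0]]]' >/dev/null
python3 - <<'E'
from h import *
feel(); go([.42,.2,.1],180,7)
E
```

```text
t 19.95 spanner yaw -30.14 bearing -29.59 radius 0.1680 z 0.1278 | F [ 1.2  1.  -5.4] Mz 0.021 | tau_on_nut(cw) -0.23 | tilt [179.96  -0.26]
  fix to circle (tool cm) [-4.8   0.16 -0.02] level [ 0.001 -0.005 -0.   ]
n 7 at [0.5079 0.0269 0.1278] [179.96  -0.26 149.86] F [ 1.2  1.  -5.4] M [-0.05 -0.15  0.02] t 19.95
[2.33, 1.51, 0.41] [0.0, -0.001, -0.075]
[2.21, 1.68, 0.41] [0.0, -0.001, -0.075]
[2.07, 1.84, 0.41] [0.0, -0.001, -0.075]
[1.93, 1.99, 0.4] [0.0, -0.001, -0.075]
[1.78, 2.13, 0.4] [0.0, -0.001, -0.075]
[1.61, 2.26, 0.4] [0.0, -0.001, -0.075]
[1.44, 2.37, 0.4] [0.0, -0.001, -0.075]
```

```bash
python3 -m pendant '[[[2.3,1.5,0.4,0,-0.001,-0.075,0],[2.2,1.7,0.4,0,-0.001,-0.075,0],[2.1,1.85,0.4,0,-0.001,-0.075,0],[1.9,2,0.4,0,-0.001,-0.075,0],[1.8,2.1,0.4,0,-0.001,-0.075,0]]]' >/dev/null
python3 -m pendant '[[[1.6,2.2,0.4,0,-0.001,-0.075,0],[1.2,2,0.4,0,-0.001,-0.075,0],[0,0,0,0,0,0,0],[0,0,0,0,0,0,0]]]'
python3 - <<'E'
from h import *
o=bot.get_obs(); go([*o["ee_pos"][:2],.02],180)
im=bot.camera("wrist"); save("w6",im); im2=bot.camera("top"); save("t6",im2)
save("v6",np.hstack([cv2.resize(im,(400,250)),cv2.resize(im2,(400,250))]))
E
```

```text
time: 20.7
ee_pos: [0.4215, 0.2022, 0.1025]
tcp_rot: [179.9, 0.6, -179.2]
wrist_force: [0.4, -0.0, -5.0]
opening: 0.0111
n 3 at [0.4215 0.2022 0.1025] [ 179.94    0.62 -179.23] F [ 0.4 -0.  -5. ] M [-0.04  0.01 -0.09] t 20.7
[0.03, -0.0, 2.75] [0.0, 0.004, 0.004]
[0.02, -0.0, 2.75] [0.0, 0.004, 0.004]
[0.01, -0.0, 2.75] [0.0, 0.004, 0.004]
```

View pics/v6.png

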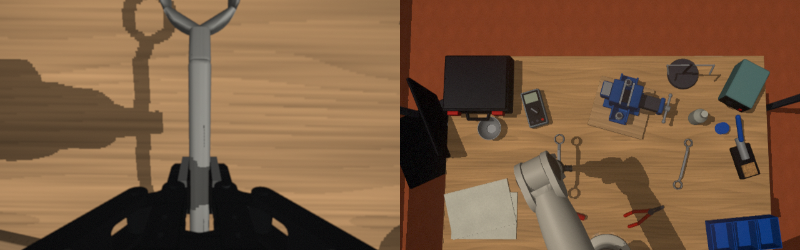

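The spanner is still square in the grip, over clear bench in front of the vice (top view at about (560,160)); pliers and screwdriver are clear. Lower it.

```bash
python3 -m pendant '[[[0,0,2.5,0,0.004,0.003,0],[0,0,2.5,0,0.004,0.003,0],[0,0,2,0,0.003,0.003,0],[0,0,0.5,0,0,0,0],[0,0,0,0,0,0,0]]]'
python3 -c "from h import *; feel()"
```

```text
time: 21.22
ee_pos: [0.4269, 0.1987, 0.0277]
tcp_rot: [179.9, 0.3, 179.5]
wrist_force: [0.2, -1.0, -4.0]
opening: 0.011
t 21.22 spanner yaw -0.52 bearing -48.28 radius 0.3413 z 0.0277 | F [ 0.2 -1.  -4. ] Mz 0.011 | tau_on_nut(cw) 0.19 | tilt [179.86   0.25]
  fix to circle (tool cm) [-1.094e+01 -2.527e+01 -1.000e-02] level [0.002 0.004 0.   ]
```

```bash
python3 -m pendant '[[[0,0,1,0.002,0.004,0,0],[0,0,0.5,0,0.001,0,0],[0,0,0,0,0,0,0]]]'
python3 -m pendant '[[[0,0,0.3,0,0,0,0],[0,0,0,0,0,0,0]]]'
python3 -c "from h import *; feel()"
```

```text
time: 21.47
ee_pos: [0.4288, 0.1982, 0.0145]
tcp_rot: [179.9, 0.1, 179.3]
wrist_force: [-3.4, -0.3, -0.2]
opening: 0.0109
time: 21.63
ee_pos: [0.4293, 0.1985, 0.0128]
tcp_rot: [179.8, 0.1, 179.3]
wrist_force: [-1.8, 0.6, -1.9]
opening: 0.0107
t 21.63 spanner yaw -0.72 bearing -48.57 radius 0.3395 z 0.0128 | F [-1.8  0.6 -1.9] Mz 0.024 | tau_on_nut(cw) 0.36 | tilt [1.7984e+02 1.4000e-01]
  fix to circle (tool cm) [-10.78 -25.17  -0.05] level [0.003 0.002 0.   ]
```

```bash
python3 -m pendant '[[[0,0,0.3,0,0,0,0],[0,0,0.2,0,0,0,0]]]'
python3 -m pendant '[[[0,0,0.2,0,0,0,0],[0,0,0.2,0,0,0,0],[0,0,0,0,0,0,0]]]' 40
python3 -c "from h import *; feel()"
```

```text
time: 21.8
ee_pos: [0.4303, 0.1989, 0.0092]
tcp_rot: [179.8, 0.3, 179.3]
wrist_force: [-0.2, -2.0, 3.3]
opening: 0.0111
time: 22.05
ee_pos: [0.4307, 0.1991, 0.0082]
tcp_rot: [179.8, 0.4, 179.3]
wrist_force: [-2.2, -1.0, -1.1]
opening: 0.0115
t 22.05 spanner yaw -0.68 bearing -48.81 radius 0.3391 z 0.0082 | F [-2.2 -1.  -1.1] Mz 0.137 | tau_on_nut(cw) 0.93 | tilt [179.76   0.4 ]
  fix to circle (tool cm) [-10.63 -25.25  -0.03] level [0.004 0.007 0.   ]
```

```bash
python3 -m pendant '[[[0,0,0,0,0,0,30],[0,0,0,0,0,0,30],[0,0,0,0,0,0,45],[0,0,0,0,0,0,60],[0,0,0,0,0,0,60]]]'
python3 -m pendant '[[[0,0,-1.5,0,0,0,60],[0,0,-3,0,0,0,100],[0,0,-4,0,0,0,100],[0,0,-4,0,0,0,100],[0,0,-3,0,0,0,100]]]'
python3 - <<'E'
from h import *
go([.55,-.03,.25],165.5,8)
E
```

```text
time: 22.47
ee_pos: [0.4324, 0.1998, 0.009]
tcp_rot: [179.7, 0.6, 179.3]
wrist_force: [0.2, -0.0, 0.2]
opening: 0.0515
time: 22.88
ee_pos: [0.4267, 0.1971, 0.1609]
tcp_rot: [-179.9, -0.1, 179.3]
wrist_force: [0.6, -0.1, 0.2]
opening: 0.0856
n 8 at [0.4267 0.1971 0.1609] [-1.7995e+02 -1.0000e-01  1.7933e+02] F [ 0.6 -0.1  0.2] M [ 0.02 -0.06 -0.07] t 22.88
[-1.57, -2.82, -1.11] [-0.0, -0.0, 0.03]
[-1.66, -2.77, -1.11] [-0.0, -0.0, 0.03]
[-1.74, -2.72, -1.11] [-0.0, -0.0, 0.03]
[-1.82, -2.67, -1.11] [-0.0, -0.0, 0.03]
[-1.9, -2.61, -1.11] [-0.0, -0.0, 0.03]
[-1.98, -2.55, -1.11] [-0.0, -0.0, 0.03]
[-2.06, -2.49, -1.11] [-0.0, -0.0, 0.03]
[-2.13, -2.43, -1.11] [-0.0, -0.0, 0.03]
```

Look at the nut again to check its rotation.

```bash
python3 -m pendant '[[[-1.7,-2.8,-0.5,0,0,0.03,100],[-1.8,-2.8,-0.5,0,0,0.03,100],[-1.9,-2.7,-0.5,0,0,0.03,100],[-2,-2.7,-0.5,0,0,0.03,100],[-2.2,-2.6,0,0,0,0.03,100]]]' >/dev/null
python3 -m pendant '[[[-2.3,-2.5,0,0,0,0.03,100],[-2.4,-2.4,0,0,0,0.03,100],[-2.4,-2,0,0,0,0.03,100],[0,0,0,0,0,0,100],[0,0,0,0,0,0,100]]]'
python3 - <<'E'
from h import *
from scipy.ndimage import map_coordinates as mc
im,K,T=snap("w7","nut")
g=cv2.GaussianBlur(cv2.cvtColor(im,cv2.COLOR_RGB2GRAY).astype(np.float32),(0,0),1.0)
gx=cv2.Sobel(g,cv2.CV_32F,1,0)/8; gy=cv2.Sobel(g,cv2.CV_32F,0,1)/8
def hp(x,y,a):
    c=[np.array([x+.01732*np.cos(np.radians(a+60*i)),y+.01732*np.sin(np.radians(a+60*i)),.051]) for i in range(7)]
    return [np.array([proj(c[i]*(1-u)+c[i+1]*u,K,T) for u in np.linspace(.12,.88,15)]) for i in range(6)]
def sc(x,y,a):
    S=0
    for e in hp(x,y,a):
        d=e[-1]-e[0]; n=np.array([-d[1],d[0]])/np.linalg.norm(d)
        S+=np.mean(np.abs(n[0]*mc(gx,[e[:,1],e[:,0]],order=1)+n[1]*mc(gy,[e[:,1],e[:,0]],order=1)))
    return S
r=sorted(((sc(.654+i*.001,-.056+j*.001,a),i,j,a) for i in range(-4,5) for j in range(-4,5) for a in range(0,60,3)),reverse=True); print(np.round(r[:6],2))
p=proj([.654,-.056,.051],K,T).astype(int); print(p)
c=cv2.resize(im[p[1]-50:p[1]+50,p[0]-65:p[0]+65],(520,400),interpolation=cv2.INTER_CUBIC)
t=bot.camera("top"); save("t7",t)
for n in("spanner_grip","small_ring","nut","multimeter","wash_bottle"):
  for m in bot.mark_of("top",n)[:1]: print(n,np.round(m["uv"]),round(m["confidence"],2))
t=cv2.resize(t[150:310,180:292],(280,400)); save("v7",np.hstack([c,t]))
E
```

```text
time: 23.72
ee_pos: [0.5797, -0.0364, 0.1914]
tcp_rot: [179.6, 0.8, 165.2]
wrist_force: [1.0, -0.4, 0.0]
opening: 0.0854
pose spread [0.00089 0.00153 0.00055]
[[81.55  0.    0.   39.  ]
 [81.18  0.    0.   36.  ]
 [80.87  0.    0.   42.  ]
 [79.86  0.    0.   33.  ]
 [79.78  0.    0.   45.  ]
 [78.66  0.   -1.   39.  ]]
[317 273]
spanner_grip [264. 264.] 0.74
small_ring [264. 262.] 0.73
multimeter [218. 176.] 0.61
wash_bottle [469. 189.] 0.86
```

View pics/v7.png

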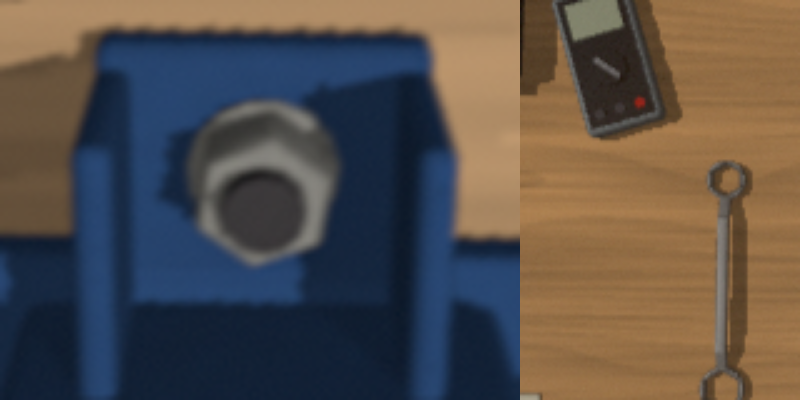

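Close-up: nut bare and seated, corner now at ~39° ≡ −81°, i.e. turned ~90° (within 75–97). Right half: spanner lies straight on clear bench, both rings down. Retreat slightly and hand in.

```bash
python3 -m pendant '[[[2,0,-3,0,0,0,100],[2,0,-3,0,0,0,100],[0,0,0,0,0,0,100],[0,0,0,0,0,0,100]]]'
python3 -c "from h import *; print(bot.job_done())"
```

```text
time: 24.55
ee_pos: [0.5371, -0.0233, 0.2525]
tcp_rot: [179.6, 0.7, 165.4]
wrist_force: [0.6, -0.4, -0.3]
opening: 0.0852
the job is handed in; nothing more can be done
None
```

I tightened the nut with the spanner's smaller ring in two strokes, lifting and reseating in between, then laid the spanner on clear bench in front of the vice. The job was handed in at about 24.5 s.

**Tightness:** The torque I worked out from the wrist force rose from the 0.15 N m running drag to about 0.95 N m (0.89 to 1.06 over several readings). I stopped there and backed off before lifting. The last close-up shows the nut turned about 90°, inside the expected 75–97°.

**Forces:** The first seating went down with about 4 N. The second needed a small correction, with about 13 N of push. The gripper readings between moves never came near the force limits, and nothing looked disturbed in the last pictures.

**What did not fully agree:**
- Torque built up over several degrees instead of suddenly, and the nut ended about 9° behind the angle I expected from the tool. I put both down to the grip giving way, but I didn't check that separately. The stud twist itself could not be read.
- The spanner had tilted a little in the grip, and it levelled as I lowered it. The top view shows it lying straight with both rings apparently down. In that view the network's ring and grip marks fell on the same spot, and it did not find the nut, so I judged both from the pictures.

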